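Tip the photo frame off its tray into the leaning slot and press it home

TASK

Put the photo frame that lies flat on the aluminium stand's tray on display: slide it off the far end of the tray and down the ramp so that its far edge drops into the slot while the frame is still tilted over the ramp, then stand it up against the two back uprights and press it down past the slot's spring until it is fully home. Be gentle with the frame, let go of it at the end, and leave the other things on the desk where they are.

Things in the scene. Friction and masses are not known exactly. Their poses are not given: they have to be found in the camera images.
- stand: Aluminium photo stand, fixed, 320 long (its x) x 170 wide (its y). Origin: on the desk (z 0) below the crest where tray and ramp meet. x is the sliding direction, away from the robot; y to its left; z up; it turns only about the vertical. Tray: flat plate without rims, top 75 mm above the desk, from x = -185 mm to the crest at x = 0. Beyond the crest: ramp, slot, two back uprights.
- crest (a point): Middle of the crest, on the tray's top face (stand x = 0, z = 75 mm). From here a plane ramp, 170 mm wide, goes down at 30 deg to stand x = 54 mm, z = 44 mm; then a 60 deg chamfer leads to the slot's lip. With its middle 5 to 15 mm past the crest the frame tips onto the ramp when the pusher backs off (the pusher's friction can hold it level); its near end is then 20 to 30 mm off the tray.
- slot_lip (a point): Middle of the top of the slot's near wall, at the foot of the chamfer (stand x = 59 mm, z = 36 mm).
- slot: The slot of the stand, leaning 10 deg back (away from the robot). Origin: middle of its floor, at stand x = 61 mm, z = 10 mm. z runs up along the slot, x across it away from the robot, y as the stand's y. Throat 13 mm wide (x -6.5 to +6.5 mm); near wall 25, far wall 34 mm high; low chamfered cheeks 34 mm high at both ends leave 146 mm free in y for the frame.
- back (a point): Point midway between the tops of the two uprights, in the plane of their front faces, 95 mm up the slot. The uprights are 18 mm wide, at slot y = +-35 mm, flush with the slot's far wall; the frame finally leans on them.
- spring (a point): Upper end of a 60 mm wide sprung steel leaf in the slot's near wall. It sticks into the throat and presses what enters against the far wall. By its weight alone the frame stops about 5 to 12 mm above the slot's floor, and going home takes about 5 to 9 N, pushed down on its top edge. It then stays.
- frame: Dark wood photo frame, loose rigid slab 120 (its x) x 100 (its y) x 10 mm (its z), about 0.25 kg, picture up; origin: centre of its underside. Starts flat on the tray, x roughly as the stand's, far edge short of the crest. When home, its underside faces the robot.
- frame_edge (a point): Middle of the frame's far end face (60 mm from its centre along its x, at half its thickness). This edge goes in the slot; fully home it stands on the slot's floor (slot z 0 to 2 mm).
- frame_top (a point): Middle of the frame's near end face (the other end, half its thickness); it becomes the top edge. Fully home it is about 128 mm above the desk, 83 mm in x from the stand's origin.
- mug: Olive ceramic mug, 80 mm across, 92 mm high, beside the stand (its +y side). Origin: centre of its base. Leave alone.
- tape_gun: Black tape gun housing, closed, 160 x 50 x 84 mm, beside the stand (its -y side). Origin: centre of its base. Leave alone.
- pencil_holder: Steel mesh pencil holder with pencils, 82 mm across, 165 mm high with pencils, right of the stand. Origin: centre of its base. Leave alone.
- stapler: Blue stapler, 140 x 36 x 46 mm, left of the stand. Origin: centre of its base. Leave alone.
- notebook: Blue notebook, 150 x 105 x 16 mm, left of the stand. Origin: centre of its underside. Leave alone.

How it is judged:
On the way:
1. the frame's far edge is in the mouth of the slot while the frame is still tilted over the ramp (more than 20 deg from upright in the slot) (x of frame_edge in the frame of slot between -0.012 and 0.012 m and z of frame_edge in the frame of slot between 0 and 0.04 m and angle between the x axis of frame and the z axis of slot, either way round above 0.35 rad).
At the end, for the whole second after the job is handed in: The frame stands in the slot on its far edge, that edge within 4 mm of the slot's floor and between the slot's walls and cheeks, the frame parallel to the slot within 0.08 rad both ways (against the uprights), at rest and released (z of frame_edge in the frame of slot between -0.004 and 0.004 m and x of frame_edge in the frame of slot between -0.006 and 0.006 m and y of frame_edge in the frame of slot between -0.025 and 0.025 m and angle between the x axis of frame and the z axis of slot, either way round below 0.08 rad and angle between the y axis of frame and the y axis of slot, either way round below 0.08 rad and linear speed of frame below 0.01 m/s); the robot touches nothing.
It fails at once if a bystander (mug, tape gun, pencil holder, stapler, notebook) is moved more than 20 mm (distance of any of mug, tape_gun, pencil_holder, stapler, notebook from where it was at the start of the episode above 0.02 m).
It fails at once if the frame falls off the stand (height (world z) of frame below 0.02 m).
It fails at once if the gripper presses the frame with more than 40 N (contact force between the fingers and frame above 40 N).
It also fails if it takes over 72 s, if anything falls off the work surface, if the arm or the gripper's body presses on something with over 40 N, if the wrist force passes 120 N, or if a joint passes its speed limit or range.

ROBOT

A 6-joint arm with a two-finger parallel gripper is mounted at the origin on the work surface. World frame = base frame: x ahead of the robot, y to its left, z up, the work surface at z = 0. Lengths are in m, angles in rad, forces in N, time in s.
With the tool pointing down it reaches from about 0.25 to 0.725 m from the base axis. Payload 4 kg.
Tool frame: the origin (TCP) lies midway between the tips of the shut fingers; the grasp point (between the pads) lies bot.pinch_z behind it (bot.pinch_z is the distance from the TCP to the grasp point, in m); z points along the fingers, y is the line along which they close (so a half turn about z gives the same grasp; the last joint's range is limited). The gripper opens to 85 mm and grips with 20 to 120 N. Pads are 22 mm wide; open, the fingers measure 114 mm over their backs; the gripper's body (76 mm by 85 mm) begins 54 mm behind the grasp point. The pads swing forward as they close: fully open they stand 13 mm farther back than shut.
Start: joints at [1.335, 0.241, 0.005, 1.335, 0, 1.571], TCP at [0.117, 0.486, 0.231] pointing down, gripper open.
Joint ranges: [-2.72, 2.72], [-1.05, 1.87], [-1.09, 1.28], [-1.99, 2.15], [-1.42, 1.44], [-3.14, 3.14]. Speed limits (rad/s): [2.79, 2.79, 3.14, 3.14, 3.14, 3.14].

INTERFACE

Orientations are given as a unit quaternion [x, y, z, w].
In Python, from workcell import bot gives the robot as it stands.
- The arm moves only by the shell command python3 jog.py, which reads ROWS from standard input. ROWS is a JSON object whose key "increments" holds a list of rows, 1 to 10 of them, each of 7 numbers: a rotation vector rx, ry, rz in fractions of the full range, 1 being pi rad, then dx, dy, dz in normalised numbers (1 is 0.6 m), then the finger opening in m; each row is the pose to reach, as a shift and turn from the pose commanded when the command began, along the tool's axes at that moment; what a row does not reach only later rows make up. A row lasts 1/8 s, in which the tool goes at most 0.0625 m and 0.188 rad, less where a joint would pass 70% of its speed; a pose out of reach is approached as far as the arm can. The fingers move at their own pace and stop on an object; the grip force is fixed at half the most. Time passes only in rows, so rows that do not move let the fingers close. It prints the time, the measured TCP pose, the force, the opening and the grip force at its end. Shift and turn numbers lie between -1 and 1, and a call with a number outside is refused. Input that does not fit is refused with a message, and nothing moves.
- bot.get_obs(): the state, without advancing time (a new reading comes with each control period).
- bot.camera(name): name is "scene" or "top"; returns the picture (420x560x3 uint8, red, green, blue); there is no depth.
- bot.calibration(name): a dict with "mtx" (3x3 intrinsics, pixels), "k1" (the pictures are not rectified: a ray, as slopes to the right and down, at radius r is drawn at 1 + k1 r^2 times it, then the intrinsics apply), "R" (3x3) and "t" (3): a world point X has camera coordinates R X + t. Camera axes: x right, y down, z forward; pixel columns grow to the right and rows downward; lengths in m; the calibration is good to about 2 mm. A picture is of the moment at which its call begins. calibration takes no time and is no camera call.
- bot.job_done(): hands the job in; it is judged then, once.
The state is a dict: "clock": time; "joint_pos": joint angles; "joint_vel": joint speeds; "tau": joint torques, N m; "eef_pos": TCP position; "tool_rot": TCP orientation; "ft_force": force on the tool from outside, world axes, zero at the start; "ft_torque": the same for the moment, N m; "grip_width": finger opening in m; "grasp_force": force on a finger pad.
Only numpy, scipy, OpenCV 4.12 (cv2) and the standard library are available. Lean on these libraries where they do the work, as an engineer would, in place of code of your own. Each camera call takes 0.05 s, during which the arm holds its last target. There are 200 camera calls.

## Working session

There is one attempt and no reset: what is moved stays moved. The work goes in short steps, Python scripts to look and compute and a shell command to move; the robot and the scene stay as the last step left them, time stands still between calls to the robot, and variables do not carry over. Pictures are saved under pics/ and viewed, at most 13 in all, crops included, and the job is handed in when it is done.

```bash
ls; mkdir -p pics; python3 - <<'E'
from workcell import bot
import cv2
for n in("scene","top"):
    im=bot.camera(n); cv2.imwrite(f"pics/{n}0.png",cv2.cvtColor(im,cv2.COLOR_RGB2BGR))
    c=bot.calibration(n); print(n,c)
print(bot.pinch_z, bot.get_obs())
E
```

```text
jog.py
pics
workcell.py
scene {'mtx': array([[388.89186776,   0.        , 280.24989572],
       [  0.        , 388.89186776, 212.51289841],
       [  0.        ,   0.        ,   1.        ]]), 'k1': 0.03390439604574055, 'R': array([[-0.42738626,  0.90400238,  0.01098593],
       [ 0.74676597,  0.35984671, -0.55933079],
       [-0.50958961, -0.23084637, -0.82887175]]), 't': array([ 0.22836094, -0.36771332,  1.37387381])}
top {'mtx': array([[478.60537514,   0.        , 278.19181874],
       [  0.        , 478.60537514, 206.23632525],
       [  0.        ,   0.        ,   1.        ]]), 'k1': 0.009905931632715893, 'R': array([[-0.02095728, -0.9997785 , -0.0019347 ],
       [-0.97739354,  0.02089519, -0.21039311],
       [ 0.21038693, -0.0025183 , -0.97761495]]), 't': array([0.008326  , 0.57887772, 1.37586218])}
0.0187 {'clock': 0.1, 'joint_pos': array([1.33498615e+00, 2.41363886e-01, 3.85179294e-03, 1.33526131e+00,
       3.18307526e-06, 1.57079515e+00]), 'joint_vel': array([-0.00147155, -0.00017044,  0.00391624, -0.00108689,  0.00072031,
       -0.00257259]), 'tau': array([-6.21261534e-04, -3.73137617e+01,  2.53010416e+01,  1.08581706e-02,
       -4.75273836e-06, -2.40534249e-06]), 'eef_pos': array([0.11667561, 0.48558502, 0.23048619]), 'tool_rot': array([ 1.17631463e-01,  9.93056827e-01, -9.81489896e-04, -1.17865144e-04]), 'ft_force': array([ 0.65523593,  0.11290727, -0.68478016]), 'ft_torque': array([ 0.00888194,  0.00255527, -0.0193059 ]), 'grasp_force': 0.0, 'grip_width': 0.08525626051913773}
```

View pics/scene0.png

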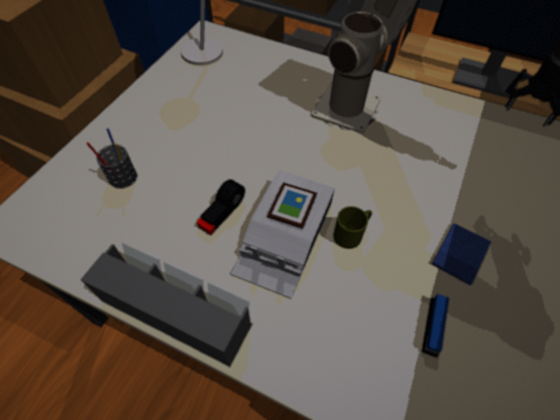

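View pics/top0.png

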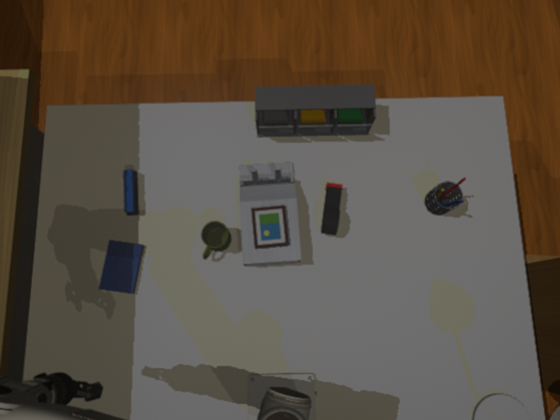

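The scene view shows the stand with the frame at about (293,205), the mug at (350,228) and the tape gun at (222,205). In the top view the frame is at (270,227), the tray spans about (242–300, 195–264), and the uprights are at row ~172. Next I'll enlarge both and measure.

```bash
cat > h.py <<'E'
import numpy as np, cv2
from workcell import bot
def ray(n,uv):
    c=bot.calibration(n);K=c["mtx"]
    p=cv2.undistortPoints(np.array(uv,float).reshape(-1,1,2),K,np.array([c["k1"],0,0,0,0.]))[:,0]
    d=np.c_[p,np.ones(len(p))]@c["R"]
    return -c["R"].T@c["t"],d
def onz(n,uv,z):
    o,d=ray(n,uv); return o+d*((z-o[2])/d[:,2])[:,None]
def proj(n,X):
    c=bot.calibration(n)
    return cv2.projectPoints(np.array(X,float).reshape(-1,3),cv2.Rodrigues(c["R"])[0],c["t"],c["mtx"],np.array([c["k1"],0,0,0,0.]))[0][:,0]
def tri(uv1,uv2):
    o1,d1=ray("scene",uv1);o2,d2=ray("top",uv2);out=[]
    for a,b in zip(d1,d2):
        s=np.linalg.lstsq(np.c_[a,-b],o2-o1,rcond=None)[0]; p,q=o1+s[0]*a,o2+s[1]*b; out.append(np.r_[(p+q)/2,np.linalg.norm(p-q)])
    return np.array(out)
def snap(n,name=None,box=None,s=4):
    im=cv2.cvtColor(bot.camera(n),cv2.COLOR_RGB2BGR)
    if name:
        o=im if box is None else cv2.resize(im[box[1]:box[3],box[0]:box[2]],None,fx=s,fy=s,interpolation=cv2.INTER_CUBIC)
        cv2.imwrite(f"pics/{name}.png",o)
    return im
E
python3 - <<'E'
from h import *
a=snap("scene"); b=snap("top")
A=cv2.resize(a[165:300,220:355],None,fx=4.4,fy=4.4,interpolation=cv2.INTER_CUBIC)
B=cv2.resize(b[150:275,230:310],None,fx=4.4,fy=4.4,interpolation=cv2.INTER_CUBIC)
print(A.shape,B.shape)
cv2.imwrite("pics/a1.png",A[:550,:420]) if 0 else None
H=max(A.shape[0],B.shape[0]); 
C=np.zeros((H,780,3),np.uint8); A=A[:, :428] if 0 else A
A=cv2.resize(a[165:300,230:340],None,fx=4,fy=4,interpolation=cv2.INTER_CUBIC)
B=cv2.resize(b[150:275,232:312],None,fx=4,fy=4,interpolation=cv2.INTER_CUBIC)
C[:A.shape[0],:440]=A; C[:B.shape[0],450:770]=B
cv2.imwrite("pics/crop1.png",cv2.convertScaleAbs(C,alpha=1.0))
# frame mask, dark brown+picture in tray vs light plate
for n,im,bx in(("scene",a,(262,178,325,232)),("top",b,(246,198,294,256))):
    r=cv2.resize(im[bx[1]:bx[3],bx[0]:bx[2]],None,fx=6,fy=6,interpolation=cv2.INTER_CUBIC)
    g=cv2.cvtColor(r,cv2.COLOR_BGR2GRAY); t,m=cv2.threshold(g,0,255,cv2.THRESH_BINARY_INV+cv2.THRESH_OTSU)
    cs=cv2.findContours(m,cv2.RETR_EXTERNAL,2)[0]; c=max(cs,key=cv2.contourArea)
    box=cv2.boxPoints(cv2.minAreaRect(c)) if n=="top" else cv2.approxPolyDP(cv2.convexHull(c),12,True)[:,0].astype(float)
    uv=(box+.5)/6-.5+np.array(bx[:2]); print(n,t,uv.round(1).tolist()); print(onz(n,uv,.085).round(4).tolist())
E
```

```text
(594, 594, 3) (550, 352, 3)
scene 88.0 [[283.2, 181.9], [316.8, 192.6], [302.1, 228.8], [266.1, 216.8]]
[[0.4564, -0.0287, 0.085], [0.4502, 0.069, 0.085], [0.5735, 0.0791, 0.085], [0.5805, -0.02, 0.085]]
top 79.0 [[250.1, 207.4], [286.5, 204.0], [290.4, 245.8], [254.0, 249.2]]
[[0.5722, 0.079, 0.085], [0.5802, -0.0285, 0.085], [0.4557, -0.0368, 0.085], [0.448, 0.0688, 0.085]]
```

View pics/crop1.png

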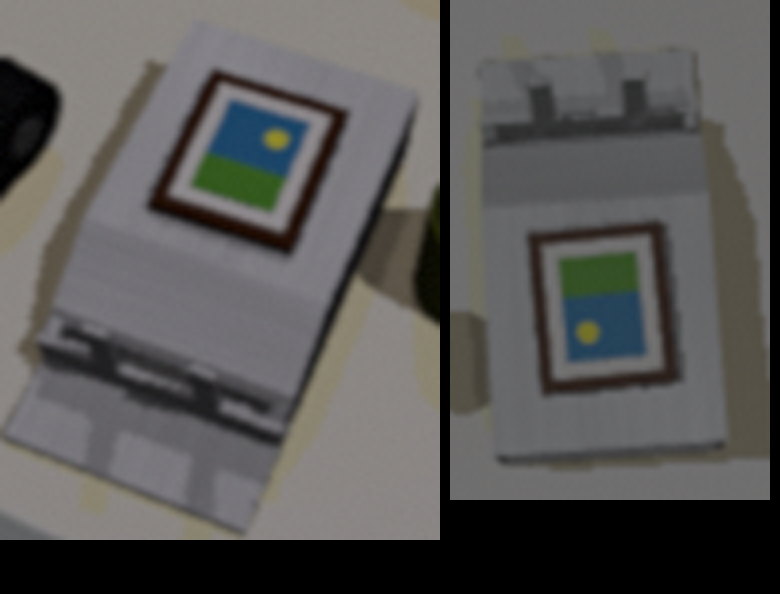

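```bash
python3 - <<'E'
from h import *
T=lambda L:[((x-450+.5)/4-.5+232,(y+.5)/4-.5+150) for x,y in L]
S=lambda L:[((x+.5)/4-.5+230,(y+.5)/4-.5+165) for x,y in L]
# order: nearL nearR crestL crestR
t=T([(499,457),(723,444),(486,204),(708,190)]); s=S([(417,95),(196,22),(322,306),(92,220)])
print("tray top\n",onz("top",t,.075).round(4)); print("tray scene\n",onz("scene",s,.075).round(4)); print(tri(s,t).round(4))
# frame farL farR nearR nearL
t=T([(529,236),(662,223),(680,380),(545,393)]); s=S([(290,251),(150,208),(215,71),(348,109)])
for n,q in(("top",t),("scene",s)):
  p=onz(n,q,.085);print(n,p.round(4).tolist(),p.mean(0), 'yaw',np.arctan2(*((p[0]+p[1]-p[2]-p[3])[[1,0]])),np.arctan2(*((p[1]-p[0])[[0,1]]*[1,-1])))
print(tri(s,t).round(4))
E
cat >> h.py <<'E'
from scipy.spatial.transform import Rotation as Ro
YAW=0.039; CR=np.array([.597,.0262,0])
def W(x,y,z): return CR+np.array([x*np.cos(YAW)-y*np.sin(YAW),x*np.sin(YAW)+y*np.cos(YAW),z])
def toS(p):
    d=np.array(p)-CR; return np.array([d[0]*np.cos(YAW)+d[1]*np.sin(YAW),-d[0]*np.sin(YAW)+d[1]*np.cos(YAW),d[2]])
def delta(x,y,z,pitch=0):
    "tool down (pitch>0: fingers point forward), stand-frame target -> rotvec+shift in tool axes"
    o=bot.get_obs(); R=Ro.from_quat(o["tool_rot"])
    T=Ro.from_matrix(np.array([[-1,0,0],[0,1,0],[0,0,-1.]])); T=Ro.from_euler("z",YAW)*Ro.from_euler("y",-pitch)*T
    return np.r_[(R.inv()*T).as_rotvec(),R.inv().apply(W(x,y,z)-o["eef_pos"])].round(4)
E
python3 - <<'E'
from h import *
print(toS([.4539,.0179,0]), delta(-.166,.0,.2))
E
```

```text
[-0.1433148 -0.0027142  0.       ] [-1.300e-03 -2.000e-04 -2.748e-01 -4.146e-01 -3.797e-01  3.120e-02]
```

The rows are not in the units I measure in: shifts go in shares of 0.6 m and turns go in shares of pi rad. I convert before sending: -0.414 m / 0.6 = -0.69, -0.38 m / 0.6 = -0.6333, -0.275 rad / 3.1416 = -0.0875.

```bash
echo '{"increments":[[0, 0, -0.0318, -0.0667, -0.0667, 0.005, 0.05], [0, 0, -0.0875, -0.1667, -0.15, 0.0167, 0.05], [0, 0, -0.0875, -0.2333, -0.2167, 0.05, 0.05], [0, 0, -0.0875, -0.3, -0.2833, 0.05, 0.05], [0, 0, -0.0875, -0.3667, -0.35, 0.05, 0.05], [0, 0, -0.0875, -0.4333, -0.4, 0.05, 0.05], [0, 0, -0.0875, -0.5, -0.4667, 0.05, 0.05], [0, 0, -0.0875, -0.5667, -0.5333, 0.05, 0.05], [0, 0, -0.0875, -0.6333, -0.5833, 0.05, 0.05], [0, 0, -0.0875, -0.69, -0.6333, 0.0517, 0.05]]}' | python3 jog.py; echo '{"increments":[[0, 0, 0, 0, 0, 0, 0.05], [0, 0, 0, 0, 0, 0, 0.05]]}' | python3 jog.py; python3 - <<'E'
from h import *
print(bot.get_obs()["joint_pos"],delta(-.166,.0,.1))
E
```

```text
clock: 1.45
eef_pos: [0.4316, 0.0182, 0.2004]
tool_rot: [-0.019, 1.0, 0.0, 0.0]
ft_force: [0.7, 1.7, 0.5]
grip_width: 0.0501
grasp_force: 0.0
clock: 1.7
eef_pos: [0.43, 0.0201, 0.2]
tool_rot: [-0.019, 1.0, 0.0, -0.001]
ft_force: [0.2, -0.7, 0.2]
grip_width: 0.0503
grasp_force: 0.0
[ 4.63710103e-02  1.22210101e-01 -2.24460357e-01  1.22548583e+00
  4.19233174e-04  7.65230950e-03] [ 0.0004 -0.0014 -0.0003 -0.0013 -0.0004  0.1   ]
```

To row units: 0.125 m / 0.6 = 0.2083, 0.124 m / 0.6 = 0.2067.

```bash
echo '{"increments":[[0, 0, 0, 0, 0, 0.0833, 0.05], [0, 0, 0, 0, 0, 0.1667, 0.05], [0, 0, 0, 0, 0, 0.2, 0.05], [0, 0, 0, 0, 0, 0.2033, 0.05], [0, 0, 0, 0, 0, 0.2067, 0.05], [0, 0, 0, 0, 0, 0.2083, 0.05], [0, 0, 0, 0, 0, 0.2083, 0.05]]}' | python3 jog.py
for i in 1 2 3 4 5 6 7 8; do echo; done >/dev/null; echo '{"increments":[[0, 0, 0, 0, 0, 0.0017, 0.05], [0, 0, 0, 0, 0, 0.0017, 0.05]]}' | python3 jog.py; echo '{"increments":[[0, 0, 0, 0, 0, 0.0017, 0.05], [0, 0, 0, 0, 0, 0.0017, 0.05]]}' | python3 jog.py; echo '{"increments":[[0, 0, 0, 0, 0, 0.0017, 0.05], [0, 0, 0, 0, 0, 0.0017, 0.05]]}' | python3 jog.py
```

```text
clock: 2.58
eef_pos: [0.4312, 0.0201, 0.0761]
tool_rot: [-0.02, 1.0, 0.0, 0.001]
ft_force: [0.6, 0.6, -0.1]
grip_width: 0.0502
grasp_force: 0.0
clock: 2.82
eef_pos: [0.4306, 0.0199, 0.0744]
tool_rot: [-0.02, 1.0, 0.0, 0.0]
ft_force: [0.2, 0.0, -1.1]
grip_width: 0.0499
grasp_force: 0.0
clock: 3.08
eef_pos: [0.4304, 0.0199, 0.0732]
tool_rot: [-0.02, 1.0, -0.0, -0.0]
ft_force: [1.1, -0.3, -0.6]
grip_width: 0.0497
grasp_force: 0.0
clock: 3.32
eef_pos: [0.4305, 0.02, 0.0722]
tool_rot: [-0.02, 1.0, -0.0, -0.0]
ft_force: [-0.4, 0.8, 0.8]
grip_width: 0.0502
grasp_force: 0.0
```

To row units: 0.001 m / 0.6 = 0.0017.

```bash
for i in 1; do :; done; echo '{"increments":[[0, 0, 0, 0, 0, 0.0017, 0.05], [0, 0, 0, 0, 0, 0.0017, 0.05]]}' | python3 jog.py | grep -E 'eef|ft'; echo '{"increments":[[0, 0, 0, 0, 0, 0.0017, 0.05], [0, 0, 0, 0, 0, 0.0017, 0.05]]}' | python3 jog.py| grep -E 'eef|ft'; echo '{"increments":[[0, 0, 0, 0, 0, 0.0017, 0.05], [0, 0, 0, 0, 0, 0.0017, 0.05]]}' | python3 jog.py| grep -E 'eef|ft';echo '{"increments":[[0, 0, 0, 0, 0, 0.0017, 0.05], [0, 0, 0, 0, 0, 0.0017, 0.05]]}' | python3 jog.py| grep -E 'eef|ft'
```

```text
eef_pos: [0.4306, 0.02, 0.072]
ft_force: [-1.3, 0.1, 6.4]
eef_pos: [0.4306, 0.0199, 0.0719]
ft_force: [-4.8, -0.2, 14.5]
eef_pos: [0.4306, 0.02, 0.0719]
ft_force: [-7.8, -0.9, 23.3]
eef_pos: [0.4307, 0.0199, 0.0718]
ft_force: [-10.8, -0.7, 32.2]
```

To row units: -0.044 m / 0.6 = -0.0733, -0.037 m / 0.6 = -0.0617.

```bash
echo '{"increments":[[0, 0, 0, 0, 0, -0.0142, 0.05], [0, 0, 0, -0.01, 0, -0.0142, 0.05], [0, 0, 0, -0.02, 0, -0.0142, 0.05], [0, 0, 0, -0.03, 0, -0.0142, 0.05], [0, 0, 0, -0.04, 0, -0.0142, 0.05], [0, 0, 0, -0.05, 0, -0.0142, 0.05], [0, 0, 0, -0.0617, 0, -0.0142, 0.05], [0, 0, 0, -0.0733, 0, -0.0142, 0.05]]}' | python3 jog.py;  echo '{"increments":[[0, 0, 0, -0.0117, 0, 0, 0.05], [0, 0, 0, -0.0233, 0, 0, 0.05], [0, 0, 0, -0.035, 0, 0, 0.05], [0, 0, 0, -0.0467, 0, 0, 0.05], [0, 0, 0, -0.0583, 0, 0, 0.05], [0, 0, 0, -0.0667, 0, 0, 0.05], [0, 0, 0, -0.0717, 0, 0, 0.05], [0, 0, 0, -0.075, 0, 0, 0.05], [0, 0, 0, -0.0767, 0, 0, 0.05], [0, 0, 0, -0.0767, 0, 0, 0.05]]}' | python3 jog.py; python3 - <<'E'
from h import *
print(toS(bot.get_obs()["eef_pos"]))
snap("scene","s2",(220,165,355,300),4.4)
E
```

```text
clock: 5.32
eef_pos: [0.4751, 0.0217, 0.0767]
tool_rot: [-0.02, 1.0, -0.0, -0.0]
ft_force: [-1.3, -0.3, -0.5]
grip_width: 0.0503
grasp_force: 0.5
clock: 6.58
eef_pos: [0.5206, 0.0235, 0.0769]
tool_rot: [-0.02, 1.0, 0.0, 0.0]
ft_force: [-1.1, 0.2, 0.3]
grip_width: 0.0497
grasp_force: 0.6
[-0.07646675  0.0002697   0.07686028]
```

View pics/s2.png

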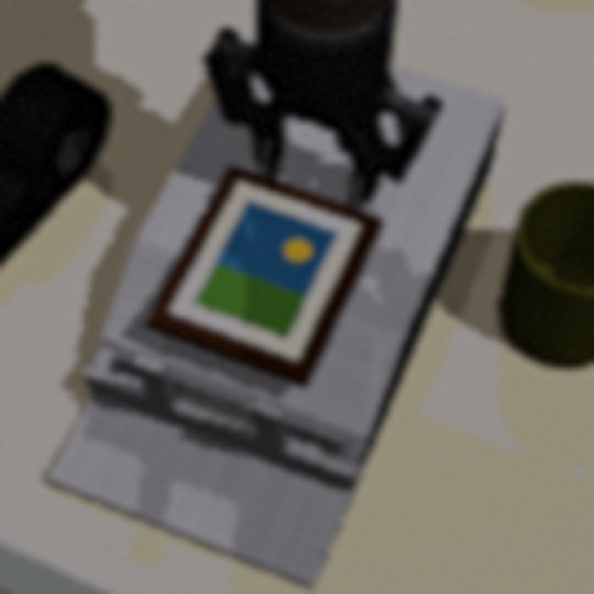

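The frame (corners about (235,170), (380,218), (303,382), (153,323) in the crop) lies flush against both fingertips with its far end over the ramp. I'll check its position before the last push.

```bash
python3 - <<'E'
from h import *
q=[((x+.5)/4.4-.5+220,(y+.5)/4.4-.5+165) for x,y in[(235,170),(380,218),(303,382),(153,323)]]
p=np.array([toS(a) for a in onz("scene",q,.085)]);print(p.round(4),p.mean(0))
E
```

```text
[[-0.065  -0.0463  0.085 ]
 [-0.0673  0.0469  0.085 ]
 [ 0.0528  0.0468  0.085 ]
 [ 0.0517 -0.0462  0.085 ]] [-0.0069491   0.00032346  0.085     ]
```

To row units: 0.034 m / 0.6 = 0.0567, -0.0165 m / 0.6 = -0.0275.

```bash
echo '{"increments":[[0, 0, 0, -0.005, 0, 0, 0.05], [0, 0, 0, -0.01, 0, 0, 0.05], [0, 0, 0, -0.015, 0, 0, 0.05], [0, 0, 0, -0.02, 0, 0, 0.05], [0, 0, 0, -0.025, 0, 0, 0.05], [0, 0, 0, -0.0275, 0, 0, 0.05], [0, 0, 0, -0.0275, 0, 0, 0.05], [0, 0, 0, -0.01, 0, 0, 0.05], [0, 0, 0, 0.0233, 0, 0, 0.05], [0, 0, 0, 0.0567, 0, 0, 0.05]]}' | python3 jog.py;  echo '{"increments":[[0, 0, 0, 0, 0, 0, 0.05], [0, 0, 0, 0, 0, 0, 0.05], [0, 0, 0, 0, 0, 0, 0.05], [0, 0, 0, 0, 0, 0, 0.05]]}' | python3 jog.py; python3 - <<'E'
from h import *
print(toS(bot.get_obs()["eef_pos"]))
snap("scene","s3",(220,165,355,300),4.4); 
im=snap("top"); cv2.imwrite("pics/t3.png",cv2.resize(im[150:275,232:312],None,fx=4,fy=4,interpolation=cv2.INTER_CUBIC))
E
```

```text
clock: 7.88
eef_pos: [0.4858, 0.0221, 0.0768]
tool_rot: [-0.02, 1.0, -0.0, 0.0]
ft_force: [-0.5, 0.8, 0.2]
grip_width: 0.05
grasp_force: 0.0
clock: 8.38
eef_pos: [0.4871, 0.0222, 0.0768]
tool_rot: [-0.02, 1.0, -0.0, 0.0]
ft_force: [0.3, 0.2, -0.0]
grip_width: 0.0499
grasp_force: 0.0
[-0.1099498   0.00026206  0.07677248]
```

View pics/s3.png

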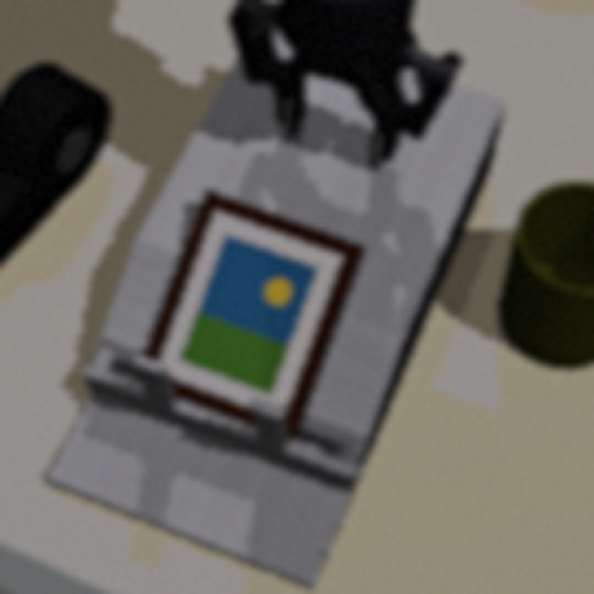

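The frame has tipped onto the ramp and its far edge is hidden behind the uprights, at the slot. Its near top corners are at (210,193) and (362,245) in the crop.

```bash
python3 - <<'E'
from h import *
q=[((x+.5)/4.4-.5+220,(y+.5)/4.4-.5+165) for x,y in[(210,193),(362,245)]]
for z in(.09,.1,.105,.11,.115): print(z,[toS(a).round(4).tolist() for a in onz("scene",q,z)])
c,s=np.cos(np.pi/6),np.sin(np.pi/6)
for m in(.01,.014,.018,.025,.03): print(m,(m-.06)*c+.01*s, .075-(m-.06)*s+.01*c)
E
```

```text
0.09 [[-0.0404, -0.0517, 0.09], [-0.0421, 0.0449, 0.09]]
0.1 [[-0.0341, -0.0488, 0.1], [-0.0358, 0.0467, 0.1]]
0.105 [[-0.031, -0.0473, 0.105], [-0.0327, 0.0477, 0.105]]
0.11 [[-0.0279, -0.0458, 0.11], [-0.0296, 0.0486, 0.11]]
0.115 [[-0.0248, -0.0443, 0.115], [-0.0265, 0.0495, 0.115]]
0.01 -0.038301270189221935 0.10866025403784438
0.014 -0.034837168574084185 0.10666025403784438
0.018 -0.03137306695894643 0.10466025403784437
0.025 -0.025310889132455355 0.10116025403784439
0.03 -0.020980762113533162 0.09866025403784438
```

View pics/t3.png

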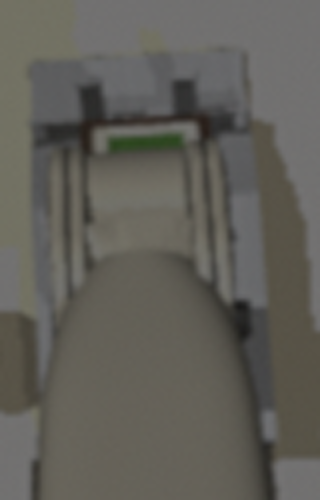

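```bash
python3 - <<'E'
from h import *
for p in[(-.1,.0,.086),(-.06,0,.081),(-.044,0,.0805)]: print(delta(*p,.35))
E
```

```text
[ 0.00e+00 -3.50e-01  2.00e-04 -1.02e-02 -3.00e-04 -9.30e-03]
[ 0.00e+00 -3.50e-01  2.00e-04 -5.02e-02 -3.00e-04 -4.30e-03]
[ 0.00e+00 -3.50e-01  2.00e-04 -6.62e-02 -3.00e-04 -3.80e-03]
```

To row units: -0.066 m / 0.6 = -0.11, -0.05 m / 0.6 = -0.0833, -0.35 rad / 3.1416 = -0.1114.

```bash
echo '{"increments":[[0, -0.0477, 0, 0, 0, -0.015, 0.05], [0, -0.0955, 0, -0.0167, 0, -0.015, 0.05], [0, -0.1114, 0, -0.0333, 0, -0.0133, 0.05], [0, -0.1114, 0, -0.0583, 0, -0.0083, 0.05], [0, -0.1114, 0, -0.0833, 0, -0.0067, 0.05], [0, -0.1114, 0, -0.0917, 0, -0.0067, 0.05], [0, -0.1114, 0, -0.1, 0, -0.0067, 0.05], [0, -0.1114, 0, -0.105, 0, -0.0067, 0.05], [0, -0.1114, 0, -0.11, 0, -0.0067, 0.05], [0, -0.1114, 0, -0.11, 0, -0.0067, 0.05]]}' | python3 jog.py; python3 - <<'E'
from h import *
print(toS(bot.get_obs()["eef_pos"]))
for p in[(-.035,0,.09),(-.024,0,.101),(-.012,0,.110),(.001,0,.116),(.011,0,.120),(.023,0,.121)]: print(delta(*p,.35))
E
```

```text
clock: 9.72
eef_pos: [0.5526, 0.0247, 0.0808]
tool_rot: [-0.019, 0.985, 0.003, 0.174]
ft_force: [-0.0, -0.2, -0.4]
grip_width: 0.0504
grasp_force: 0.0
[-0.04446576  0.00027424  0.08084312]
[ 0.      0.      0.0002 -0.012  -0.0003 -0.0054]
[ 0.      0.      0.0002 -0.0261 -0.0003 -0.0119]
[ 0.      0.      0.0002 -0.0405 -0.0003 -0.0163]
[ 0.      0.      0.0002 -0.0548 -0.0003 -0.0174]
[ 0.      0.      0.0002 -0.0655 -0.0003 -0.0178]
[ 0.      0.      0.0002 -0.0771 -0.0003 -0.0146]
```

Not yet in contact; now lift along the arc, in two parts.

To row units: -0.026 m / 0.6 = -0.0433, -0.019 m / 0.6 = -0.0317.

```bash
echo '{"increments":[[0, 0, 0, -0.01, 0, -0.005, 0.05], [0, 0, 0, -0.02, 0, -0.0092, 0.05], [0, 0, 0, -0.0317, 0, -0.015, 0.05], [0, 0, 0, -0.0433, 0, -0.02, 0.05], [0, 0, 0, -0.0433, 0, -0.02, 0.05]]}' | python3 jog.py; python3 - <<'E'
from h import *
print(toS(bot.get_obs()["eef_pos"]))
snap("scene","s4",(220,165,355,300),4.4)
E
```

```text
clock: 10.35
eef_pos: [0.5745, 0.0257, 0.1023]
tool_rot: [-0.019, 0.984, 0.004, 0.176]
ft_force: [-0.6, -0.5, -0.5]
grip_width: 0.05
grasp_force: 0.2
[-0.02247457  0.00036784  0.10233617]
```

View pics/s4.png

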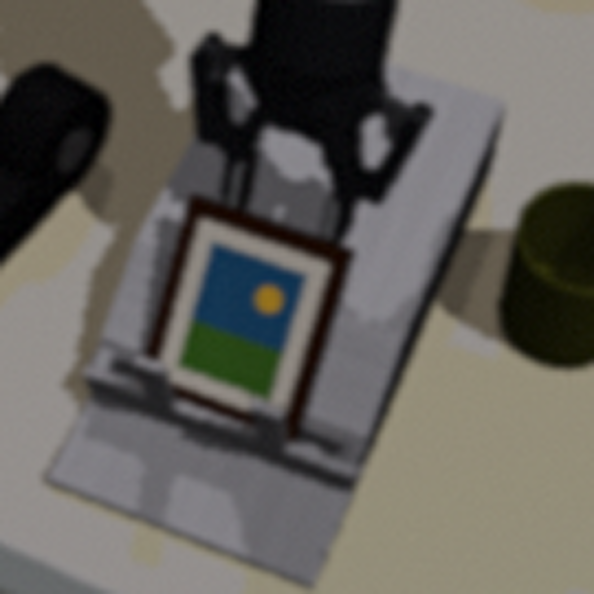

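The near end is rising (top-near corners now at (195,203) and (348,250)) and the far edge stays behind the uprights. I'll continue.

To row units: -0.051 m / 0.6 = -0.085, -0.046 m / 0.6 = -0.0767.

```bash
echo '{"increments":[[0, 0, 0, -0.0117, 0, -0.0033, 0.05], [0, 0, 0, -0.0242, 0, -0.0075, 0.05], [0, 0, 0, -0.0367, 0, -0.0083, 0.05], [0, 0, 0, -0.0483, 0, -0.0092, 0.05], [0, 0, 0, -0.0583, 0, -0.0092, 0.05], [0, 0, 0, -0.0667, 0, -0.0092, 0.05], [0, 0, 0, -0.0767, 0, -0.0067, 0.05], [0, 0, 0, -0.085, 0, -0.0042, 0.05], [0, 0, 0, -0.085, 0, -0.0042, 0.05]]}' | python3 jog.py; python3 - <<'E'
from h import *
print(toS(bot.get_obs()["eef_pos"]))
for p in[(.035,0,.121),(.045,0,.121),(.056,0,.121),(.064,0,.121),(.07,0,.121)]: print(delta(*p,.35))
snap("scene","s5",(220,165,355,300),4.4)
E
```

```text
clock: 11.52
eef_pos: [0.6203, 0.0274, 0.1208]
tool_rot: [-0.019, 0.985, 0.003, 0.174]
ft_force: [-0.1, -0.3, -1.1]
grip_width: 0.05
grasp_force: 0.0
[0.02329587 0.00025008 0.12081681]
[ 0.      0.0003  0.0001 -0.0111 -0.0003  0.0038]
[ 0.      0.0003  0.0001 -0.0204 -0.0003  0.0073]
[ 0.      0.0003  0.0001 -0.0308 -0.0003  0.0111]
[ 0.      0.0003  0.0001 -0.0383 -0.0003  0.0138]
[ 0.      0.0003  0.0001 -0.0439 -0.0003  0.0159]
```

View pics/s5.png

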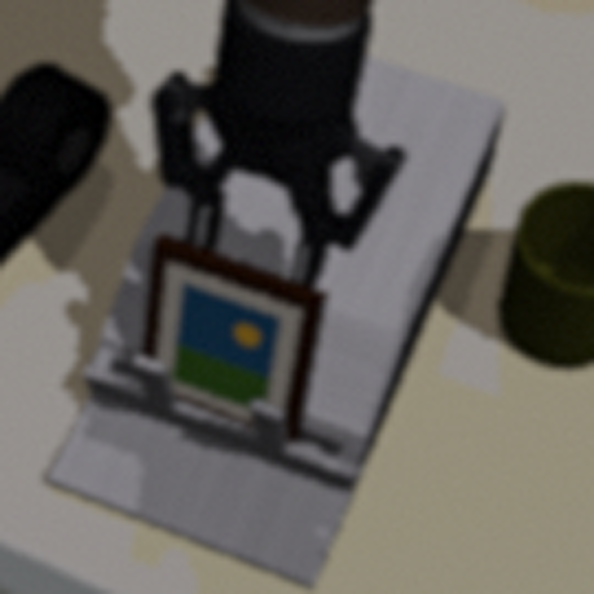

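The frame is much steeper now, with its top edge from (160,240) to (322,293) and its far edge still in the slot.

To row units: -0.037 m / 0.6 = -0.0617, -0.034 m / 0.6 = -0.0567.

```bash
echo '{"increments":[[0, 0, 0, -0.01, 0, 0.0033, 0.05], [0, 0, 0, -0.02, 0, 0.0067, 0.05], [0, 0, 0, -0.03, 0, 0.0108, 0.05], [0, 0, 0, -0.04, 0, 0.0142, 0.05], [0, 0, 0, -0.05, 0, 0.0183, 0.05], [0, 0, 0, -0.0567, 0, 0.0208, 0.05], [0, 0, 0, -0.0617, 0, 0.0225, 0.05], [0, 0, 0, -0.0617, 0, 0.0225, 0.05]]}' | python3 jog.py; echo '{"increments":[[0, 0, 0, -0.0033, 0, 0.0012, 0.05], [0, 0, 0, -0.0067, 0, 0.0023, 0.05], [0, 0, 0, -0.0067, 0, 0.0023, 0.05]]}' | python3 jog.py; python3 - <<'E'
from h import *
print(toS(bot.get_obs()["eef_pos"]))
snap("scene","s6",(220,165,355,300),4.4)
E
```

```text
clock: 12.58
eef_pos: [0.6593, 0.0289, 0.1208]
tool_rot: [-0.019, 0.985, 0.003, 0.174]
ft_force: [-0.0, -0.1, 0.1]
grip_width: 0.0501
grasp_force: 0.0
clock: 12.95
eef_pos: [0.6635, 0.0291, 0.121]
tool_rot: [-0.019, 0.985, 0.003, 0.174]
ft_force: [1.0, -0.2, 0.0]
grip_width: 0.0499
grasp_force: 0.0
[0.06660991 0.00028015 0.12096876]
```

View pics/s6.png

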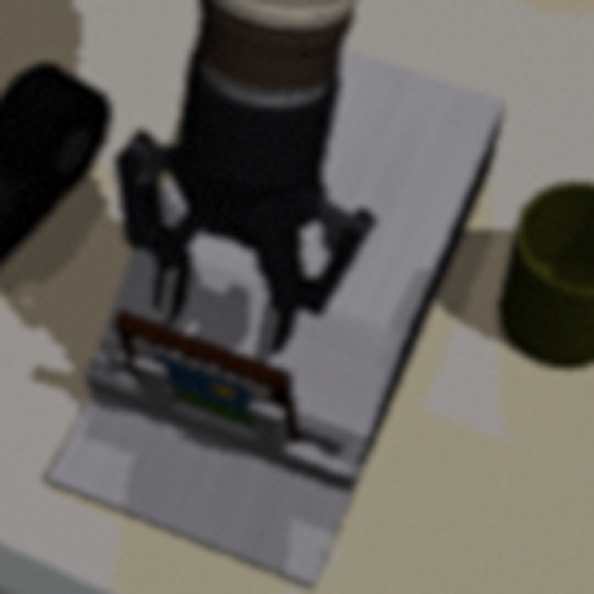

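The frame now stands against the uprights, with its top face as a brown band from (120,320) to (290,378) in the crop. I'll nudge forward to confirm it is leaning fully.

To row units: -0.002 m / 0.6 = -0.0033, 0.0007 m / 0.6 = 0.0012.

```bash
echo '{"increments":[[0, 0, 0, -0.0033, 0, 0.0012, 0.05], [0, 0, 0, -0.0033, 0, 0.0012, 0.05]]}' | python3 jog.py|grep -E "eef|ft|clock"; echo '{"increments":[[0, 0, 0, -0.0033, 0, 0.0012, 0.05], [0, 0, 0, -0.0033, 0, 0.0012, 0.05]]}' | python3 jog.py|grep -E "eef|ft"; echo '{"increments":[[0, 0, 0, -0.0033, 0, 0.0012, 0.05], [0, 0, 0, -0.0033, 0, 0.0012, 0.05]]}' | python3 jog.py|grep -E "eef|ft"; python3 - <<'E'
from h import *
print(toS(bot.get_obs()["eef_pos"]))
q=[((x+.5)/4.4-.5+220,(y+.5)/4.4-.5+165) for x,y in[(120,313),(292,376)]]
for z in(.128,.135,.14): print(z,[toS(a).round(4).tolist() for a in onz("scene",q,z)])
E
```

```text
clock: 13.25
eef_pos: [0.6657, 0.0292, 0.121]
ft_force: [-0.3, -0.4, -0.1]
eef_pos: [0.6673, 0.0292, 0.1208]
ft_force: [-1.8, -0.6, 1.8]
eef_pos: [0.6677, 0.0293, 0.1206]
ft_force: [-9.9, -0.5, 6.4]
[0.07077035 0.00033476 0.12063307]
0.128 [[0.0751, -0.0529, 0.128], [0.0737, 0.0478, 0.128]]
0.135 [[0.0786, -0.0507, 0.135], [0.0773, 0.0491, 0.135]]
0.14 [[0.0812, -0.0491, 0.14], [0.0798, 0.05, 0.14]]
```

```bash
python3 - <<'E'
from h import *
for p in[(.03,0,.121,.35),(.03,0,.17,.35),(.084,0,.17,0)]: print(delta(*p))
E
```

```text
[ 0.0002 -0.0038  0.0005  0.0382 -0.0003 -0.0142]
[ 0.0002 -0.0038  0.0005  0.0216 -0.0003 -0.0603]
[ 1.000e-04  3.462e-01  5.000e-04 -2.920e-02 -3.000e-04 -4.190e-02]
```

To row units: -0.06 m / 0.6 = -0.1, -0.058 m / 0.6 = -0.0967, 0.346 rad / 3.1416 = 0.1101.

```bash
echo '{"increments":[[0, 0, 0, 0.0317, 0, -0.0117, 0.05], [0, 0, 0, 0.0633, 0, -0.0233, 0.05], [0, 0, 0, 0.05, 0, -0.0617, 0.05], [0, 0, 0, 0.0367, 0, -0.1, 0.05], [0, 0.0477, 0, 0.0167, 0, -0.0967, 0.05], [0, 0.0955, 0, -0.0167, 0, -0.0833, 0.05], [0, 0.1101, 0, -0.0483, 0, -0.07, 0.05], [0, 0.1101, 0, -0.0483, 0, -0.07, 0.05]]}' | python3 jog.py; python3 - <<'E'
from h import *
print(toS(bot.get_obs()["eef_pos"]))
for p in[(.084,0,.138),(.084,0,.126)]: print(delta(*p))
snap("scene","s7",(220,165,355,300),4.4)
E
```

```text
clock: 14.75
eef_pos: [0.6844, 0.0299, 0.1676]
tool_rot: [-0.02, 1.0, 0.0, 0.001]
ft_force: [-0.6, -0.4, -1.1]
grip_width: 0.0502
grasp_force: 0.0
[0.08743068 0.00029528 0.16763617]
[-0.      0.0025  0.0001  0.0035 -0.0003  0.0296]
[-0.      0.0025  0.0001  0.0035 -0.0003  0.0416]
```

View pics/s7.png

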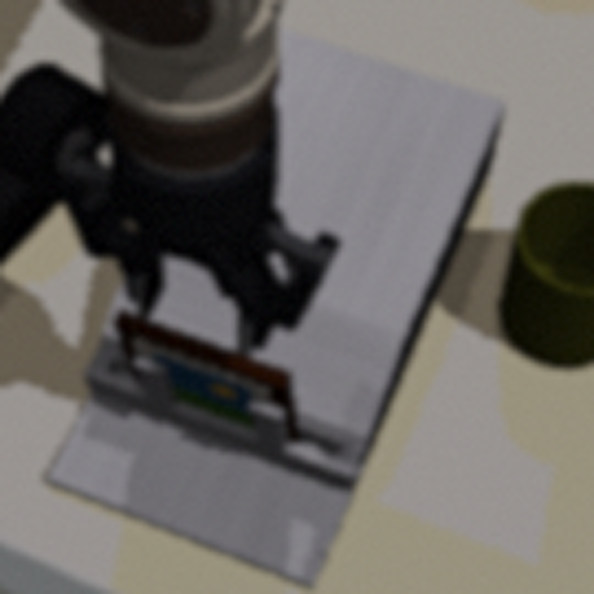

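The frame still stands and the fingertips are above its top edge. Now I'll descend and press in small steps.

To row units: 0.032 m / 0.6 = 0.0533, 0.028 m / 0.6 = 0.0467.

```bash
echo '{"increments":[[0, 0, 0, 0, 0, 0.0167, 0.05], [0, 0, 0, 0, 0, 0.0333, 0.05], [0, 0, 0, 0, 0, 0.0467, 0.05], [0, 0, 0, 0, 0, 0.0533, 0.05], [0, 0, 0, 0, 0, 0.0533, 0.05]]}' | python3 jog.py; for_=1; echo '{"increments":[[0, 0, 0, 0, 0, 0.0017, 0.05], [0, 0, 0, 0, 0, 0.0033, 0.05], [0, 0, 0, 0, 0, 0.0033, 0.05]]}' | python3 jog.py|grep -E "eef|ft"; echo '{"increments":[[0, 0, 0, 0, 0, 0.0017, 0.05], [0, 0, 0, 0, 0, 0.0017, 0.05]]}' | python3 jog.py|grep -E "eef|ft";  echo '{"increments":[[0, 0, 0, 0, 0, 0.0017, 0.05], [0, 0, 0, 0, 0, 0.0017, 0.05]]}' | python3 jog.py|grep -E "eef|ft"; python3 -c "
from h import *;print(toS(bot.get_obs()['eef_pos']))"
```

```text
clock: 15.42
eef_pos: [0.6824, 0.0298, 0.1381]
tool_rot: [-0.02, 1.0, 0.0, 0.002]
ft_force: [0.4, 0.2, 0.4]
grip_width: 0.0498
grasp_force: 0.0
eef_pos: [0.6829, 0.0299, 0.1365]
ft_force: [1.2, 0.3, 0.5]
eef_pos: [0.6829, 0.0299, 0.1359]
ft_force: [0.1, 0.3, 1.0]
eef_pos: [0.6827, 0.0299, 0.1348]
ft_force: [-1.3, 0.7, 4.7]
[0.08578209 0.00032964 0.13475599]
```

Contact at about TCP z = 0.135, meaning the top is ~9 mm above home as expected. I'll press on.

The rows are not in the units I measure in: shifts go in shares of 0.6 m and turns go in shares of pi rad. I convert before sending: 0.001 m / 0.6 = 0.0017.

```bash
echo '{"increments":[[0, 0, 0, 0, 0, 0.0017, 0.05], [0, 0, 0, 0, 0, 0.0017, 0.05]]}' | python3 jog.py|grep -E "eef|ft"; echo '{"increments":[[0, 0, 0, 0, 0, 0.0017, 0.05], [0, 0, 0, 0, 0, 0.0017, 0.05]]}' | python3 jog.py|grep -E "eef|ft";  echo '{"increments":[[0, 0, 0, 0, 0, 0.0017, 0.05], [0, 0, 0, 0, 0, 0.0017, 0.05]]}' | python3 jog.py|grep -E "eef|ft"; echo '{"increments":[[0, 0, 0, 0, 0, 0.0017, 0.05], [0, 0, 0, 0, 0, 0.0033, 0.05], [0, 0, 0, 0, 0, 0.0033, 0.05]]}' | python3 jog.py|grep -E "eef|ft"
```

```text
eef_pos: [0.6825, 0.0298, 0.1336]
ft_force: [-2.2, 0.0, 4.9]
eef_pos: [0.6824, 0.0298, 0.1327]
ft_force: [-2.7, 0.1, 5.6]
eef_pos: [0.6823, 0.0298, 0.1318]
ft_force: [-2.8, -0.6, 5.9]
eef_pos: [0.682, 0.0298, 0.1299]
ft_force: [-4.0, -0.5, 5.8]
```

To row units: 0.002 m / 0.6 = 0.0033, 0.001 m / 0.6 = 0.0017.

```bash
echo '{"increments":[[0, 0, 0, 0, 0, 0.0017, 0.05], [0, 0, 0, 0, 0, 0.0033, 0.05], [0, 0, 0, 0, 0, 0.0033, 0.05]]}' | python3 jog.py|grep -E "eef|ft"; echo '{"increments":[[0, 0, 0, 0, 0, 0.0017, 0.05], [0, 0, 0, 0, 0, 0.0017, 0.05]]}' | python3 jog.py|grep -E "eef|ft";  echo '{"increments":[[0, 0, 0, 0, 0, 0.0017, 0.05], [0, 0, 0, 0, 0, 0.0017, 0.05]]}' | python3 jog.py|grep -E "eef|ft"; echo '{"increments":[[0, 0, 0, 0, 0, 0.0017, 0.05], [0, 0, 0, 0, 0, 0.0017, 0.05]]}' | python3 jog.py|grep -E "eef|ft"
```

```text
eef_pos: [0.6816, 0.0298, 0.1277]
ft_force: [-4.0, -0.3, 7.1]
eef_pos: [0.6814, 0.0298, 0.1266]
ft_force: [-4.2, -0.7, 6.4]
eef_pos: [0.6812, 0.0298, 0.1256]
ft_force: [-5.8, -0.5, 7.5]
eef_pos: [0.6812, 0.0298, 0.1254]
ft_force: [-6.5, -0.7, 9.1]
```

To row units: 0.001 m / 0.6 = 0.0017.

```bash
echo '{"increments":[[0, 0, 0, 0, 0, 0.0017, 0.05], [0, 0, 0, 0, 0, 0.0017, 0.05]]}' | python3 jog.py|grep -E "eef|ft";  echo '{"increments":[[0, 0, 0, 0, 0, 0.0012, 0.05], [0, 0, 0, 0, 0, 0.0012, 0.05]]}' | python3 jog.py|grep -E "eef|ft"
```

```text
eef_pos: [0.6813, 0.0298, 0.1253]
ft_force: [-7.7, 0.4, 14.1]
eef_pos: [0.6813, 0.0298, 0.1253]
ft_force: [-9.7, -0.1, 15.2]
```

Solid stop at a tip height of ~128 mm, so the frame is home. I'll retreat upward, then look.

To row units: 0.2 m / 0.6 = 0.3333, 0.15 m / 0.6 = 0.25.

```bash
echo '{"increments":[[0, 0, 0, 0, 0, -0.0167, 0.05], [0, 0, 0, 0, 0, -0.05, 0.05], [0, 0, 0, 0.0167, 0, -0.1, 0.05], [0, 0, 0, 0.0833, 0, -0.15, 0.05], [0, 0, 0, 0.1667, 0, -0.1667, 0.05], [0, 0, 0, 0.25, 0, -0.1667, 0.05], [0, 0, 0, 0.3333, 0, -0.1667, 0.05], [0, 0, 0, 0.3333, 0, -0.1667, 0.05], [0, 0, 0, 0.3333, 0, -0.1667, 0.05]]}' | python3 jog.py; python3 - <<'E'
from h import *
snap("scene","s8",(220,165,355,300),4.4)
E
```

```text
clock: 20.18
eef_pos: [0.4835, 0.022, 0.2222]
tool_rot: [-0.02, 1.0, 0.0, 0.003]
ft_force: [0.4, -0.1, 0.0]
grip_width: 0.0497
grasp_force: 0.0
```

View pics/s8.png

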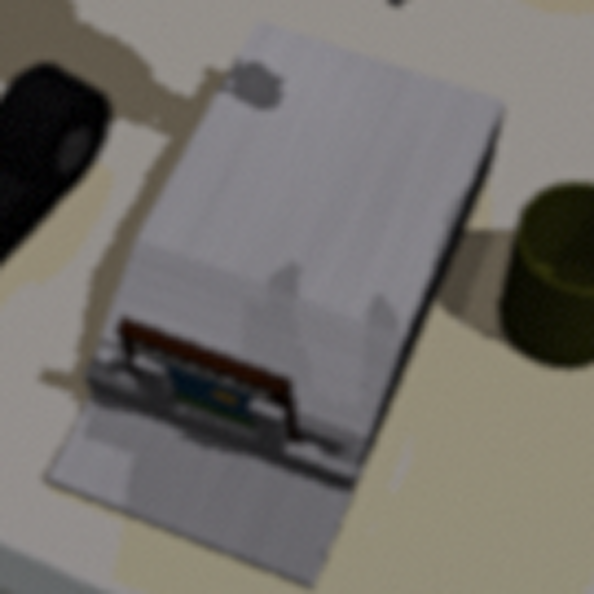

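The frame stands released in the slot, leaning on the uprights. Its top edge from (122,322) to (290,380) is level and lower than before, and the mug and tape gun are where they were.

```bash
python3 -c "
from workcell import bot; print(bot.job_done())"
```

```text
the job is handed in; nothing more can be done
None
```

I handed in the job with the frame released and standing in the slot against the uprights, pressed down to a solid stop at about 128 mm; the hand-in gave no verdict, and in the last picture the mug and tape gun had not moved.

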